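# Shut the washing-capsule tub away

### The job

Put the tub of washing capsules away behind the child lock, using only fingertip pushes: push the tub straight into the open bay of the little counter cupboard until its front no longer sticks out, push the hinged door fully shut over it, then slide the bolt on the cupboard's roof fully forward through the loop on the door. Slide the tub along the counter without lifting it or knocking it over, and leave everything else standing where it is.

Things in the scene. Friction and masses are not known exactly. Their poses are not given: they have to be found in the camera images.
- cupboard: Low white counter cupboard, fixed, 140 mm deep (x), 340 wide (y), 120 high. Origin: centre of its underside, on the counter. Its +x points from front to back, +y to its left as the robot faces it. Front edges of its walls at x = -70. Left half: the open bay. Right half: shut by a fixed door of the same look (front at x = -84); a jar stands on its roof.
- bay_mouth (a point): Middle of the open bay's mouth at counter level (cupboard x = -70, y = +82); axes as the cupboard's. Bay: no floor (the tub slides in on the counter), clear width 155 mm, back wall 130 behind the mouth, roof from 110 to 120 high. The roof's front edge is set back 25, so fingers pointing down can go up to about 20 into the bay.
- tub: Loose grey rectangular tub with white lid, about 0.5 kg, 80 deep (x), 112 wide (y), 100 high in all; the lid (top 18 mm) overhangs 2 all round (84 x 116). Origin: centre of its underside. Starts on the counter before the bay, its +x roughly along the cupboard's. Lid level with the walls' front edges when its centre is at cupboard x = -28.
- door (a joint): Angle of the white hinged door of the open bay, rad: 0 shut, about 2 as found, grows as it opens towards the robot and out to the left. Light friction (under 1 N at the free edge); it stays where it is left. Seen from above it turns counter-clockwise as it shuts.
- door_hinge (a point): Point on the door's upright hinge axis, 58 mm above the counter, at cupboard x = -78, y = +165. Its frame turns with the door: the panel reaches 162 along its -y, is 12 thick (6 either side of the axis), from 8 to 115 above the counter; its outer face looks to its -x. Shut, its frame is parallel to the cupboard's.
- door_mid (a point): Point on the door's outer face, 105 mm from the hinge axis, 78 above the counter: a good place to push. Frame as door_hinge. A brass knob (16 dia., stands 16 out of the outer face) is 142 from the hinge, 53 above the counter.
- door_loop (a point): Middle of the opening of the brass bolt loop on the door's top edge, 130 mm from the hinge axis, 124 above the counter; opening 18 wide; top of the loop 138 above the counter. Frame as door_hinge.
- bolt (a joint): Travel of the bolt, m: 0 fully back, grows as it slides forward (cupboard's -x, towards the robot) to its stop at 0.048; its end comes out through the loop of the shut door at about 0.035. About 1.5 N of friction; stays where it is left.
- bolt_stud (a point): Centre of the top of the brass block by which the bolt is pushed, on the roof at cupboard y = +35 (x = -10 with the bolt fully back): 14 (x) by 22 (y) mm, top 150 above the counter, 30 above the roof. The bolt's flat bar (11 wide, its top 8 above the roof) runs 40 forward and 50 back from the block's centre. Push the block's rear face.
- detergent: White bottle, 72 dia., 200 high; loose, to be left alone. Origin: centre of its underside.
- softener: Grey bottle, 64 dia., 180 high; loose, to be left alone. Origin: centre of its underside.
- can: Aluminium can, 56 dia., 75 high, in front of the cupboard's right half; loose, to be left alone. Origin: centre of its underside.
- jar: Glass jar, 56 dia., 70 high, on the right half of the roof; loose, to be left alone. Origin: centre of its underside.
- mug: White mug, 76 dia., 85 high, with a handle; loose, to be left alone. Origin: centre of its underside.
- brush: Hand brush lying flat; loose, to be left alone. Origin: centre of its underside.
- vase: Blue round vase, 110 dia., 150 high; loose, to be left alone. Origin: centre of its underside.
There are look-alikes about, which are no part of the job. What is shaped like the tub but pink, turquoise or yellow is not meant.

How it is judged:
By the outcome, as a careful person would: the job done as asked, in the order asked, and still so for the second after the job is handed in, with the robot touching nothing.
It also fails if it takes over 72 s, if anything falls off the work surface, if the arm or the gripper's body presses on something with over 40 N, if the wrist force passes 120 N, or if a joint passes its speed limit or range.

### The arm

A 7-joint arm with a two-finger parallel gripper is mounted at the origin on the work surface. World frame = base frame: x ahead of the robot, y to its left, z up, the work surface at z = 0. Lengths are in mm, angles in degrees, forces in N, time in s.
With the tool pointing down it reaches from about 425 to 1025 mm from the base axis. Payload 9.4 kg.
Tool frame: the origin (TCP) lies midway between the tips of the shut fingers; the grasp point (between the pads) lies 19 mm behind it (robot.grip_depth is the distance from the TCP to the grasp point, in mm); z points along the fingers, y is the line along which they close (so a half turn about z gives the same grasp; the last joint's range is limited). The gripper opens to 93 mm and grips with 3 to 60 N. Pads are 15 mm wide; open, the fingers measure 128 mm over their backs; the gripper's body (75 mm by 188 mm) begins 65 mm behind the grasp point.
Start: joints at [-71.545, 34.337, -0.143, 91.639, 0.103, 54.024, -4.572], TCP at [281.531, 668.105, 218.618] pointing down, gripper open.
Joint ranges: [-147.43, 147.43], [-19.82, 112.94], [-74.19, 73.91], [6.32, 146.72], [-59.91, 239.91], [6.04, 106.73], [-150.56, 150.56]. Speed limits (degrees/s): [127.2, 127.2, 172.46, 172.46, 180, 180, 180].

### API

Orientations are given as a 3x3 rotation matrix whose columns are the frame's x, y, z axes.
In Python, from bench import robot gives the robot as it stands. The module is installed in compiled form; this text tells all that it offers.
- The arm moves only by the tool drive_tool, never from a script. Its argument "series" is text: rows parted by semicolons, each of 7 numbers parted by spaces: the turn, a rotation vector about the tool's x, y, z in rad, then the shift along the tool's x, y, z in mm, then the closure, from 0 (fully open) to 1 (shut). A call has 1 to 5 rows; each row shifts and turns the commanded pose from where the row before left it, along the tool's axes as they then stand; what a row does not reach is not made up. A row lasts 1/10 s, in which the tool goes at most 50 mm and 8.59 degrees, less where a joint would pass 70% of its speed; a pose out of reach is approached as far as the arm can. A call with a gripper value outside its range is refused whole. The fingers move at their own pace and stop on an object; "grip_force" is the grip in N (left out, the last holds). Time passes only in rows, so rows that do not move let the fingers close. It gives the time, the measured TCP pose, the force, the opening and the grip force at its end, in the units of the state.
- robot.sense(): the state, without advancing time (a new reading comes with each control period).
- robot.camera(name): name is "scene" or "top"; returns a dict with "img" (420x560x3 uint8, red, green, blue), "fx", "fy", "cx", "cy" (pixels), "R" (3x3) and "t" (3): a world point X has camera coordinates R X + t. Camera axes: x right, y down, z forward; pixel columns grow to the right and rows downward; lengths in mm; the calibration is good to about 2 mm. A picture is of the moment at which its call begins. There is no depth.
- robot.hand_in(): hands the job in; it is judged then, once.
The state is a dict: "clock": time; "qpos": joint angles; "qvel": joint speeds; "tau": joint torques, N m; "tool_pos": TCP position; "tool_rot": TCP orientation; "ft_force": force on the tool from outside, world axes, zero at the start; "ft_torque": the same for the moment, N m; "grip_width": opening from 0.0 (shut) to 1.0 (fully open); "grip_force": force on a finger pad.
Only numpy, scipy, OpenCV 4.12 (cv2) and the standard library are available. Lean on these libraries where they do the work, as an engineer would, in place of code of your own. Each camera call takes 0.05 s, during which the arm holds its last target. There are 200 camera calls.

## Working session

There is one attempt and no reset: what is moved stays moved. The work goes in short steps, Python scripts to look and compute and a tool call to move; the robot and the scene stay as the last step left them, time stands still between calls to the robot, and variables do not carry over. Pictures are saved under pics/ and viewed, at most 10 in all, crops included, and the job is handed in when it is done.

Besides the shell and the picture viewer there is one more tool, called in YAML: its name, and indented under it one key for each argument. drive_tool: Moves the arm, as the interface text tells. Its arguments: {"type":"object","properties":{"series":{"type":"string"},"grip_force":{"type":"number"}},"required":["series"]}

```bash
mkdir -p pics; python3 - <<'E'
from bench import robot
import cv2,numpy as np,pickle
for n in("scene","top"):
    c=robot.camera(n);cv2.imwrite(f"pics/{n}0.png",c["img"][:,:,::-1]);pickle.dump(c,open(n+"0.pkl","wb"))
    print(n,c["fx"],c["cx"],c["cy"],c["R"],c["t"],-np.array(c["R"]).T@c["t"])
s=robot.sense();print(s["clock"],s["tool_pos"],s["tool_rot"],s["ft_force"],s["grip_width"])
E
```

```text
scene 454.55927401320383 287.86121570594133 215.04141484734018 [[ 0.83464288  0.5507508  -0.00669396]
 [ 0.43652286 -0.66884826 -0.60173898]
 [-0.33588547  0.49931509 -0.79866475]] [-470.06131922  -91.4273239  1664.10033584] [ 991.1905811  -633.1747649  1270.89632786]
top 539.8745858053785 279.9713848310366 203.1122054992756 [[ 3.28383890e-02 -9.99460409e-01  7.28194007e-04]
 [-9.76959565e-01 -3.22528111e-02 -2.10973373e-01]
 [ 2.10883020e-01  6.21660958e-03 -9.77491537e-01]] [  67.24016727  522.78163987 1659.79489178] [ 158.50590592   73.74676576 1732.67950244]
0.1 [281.37618626 667.73514227 217.83953226] [[-9.21572074e-01  3.88207121e-01 -3.78337449e-04]
 [ 3.88207276e-01  9.21571184e-01 -1.28958380e-03]
 [-1.51960724e-04 -1.33531777e-03 -9.99999097e-01]] [-1.05287508  0.33506894 -0.21981264] 1.0013774854905013
```

View pics/scene0.png

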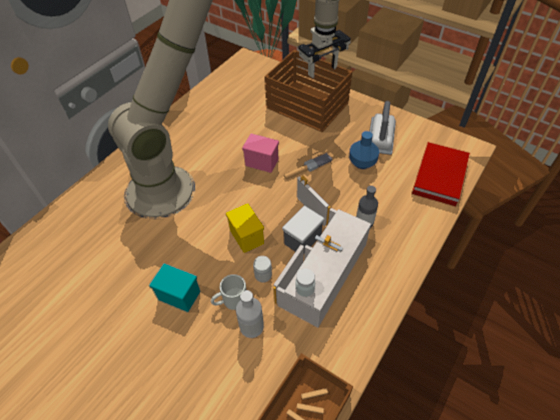

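View pics/top0.png

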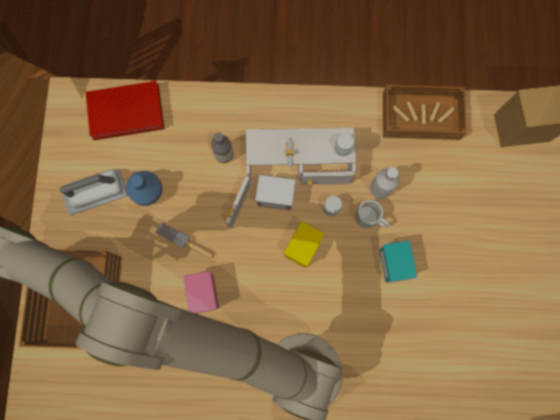

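The top view has the grey tub with the white lid at (275,192). The look-alikes are pink (200,292), yellow (305,244) and turquoise (398,262), so I choose (275,192). The cupboard roof is at (300,147), the open door at (238,198), the bolt at (290,150), the can at (333,205), and the arm comes from the lower left. I'll check the choice in one close crop.

```bash
cat > h.py <<'E'
import cv2,numpy as np,pickle
def ray(c,uv,z):
    R=np.array(c["R"]);C=-R.T@c["t"]
    d=R.T@np.array([(uv[0]-c["cx"])/c["fx"],(uv[1]-c["cy"])/c["fy"],1]);return C+d*(z-C[2])/d[2]
def proj(c,X):
    p=np.array(c["R"])@np.array(X,float)+c["t"];return np.array([c["fx"]*p[0]/p[2]+c["cx"],c["fy"]*p[1]/p[2]+c["cy"]])
E
python3 - <<'E'
from h import *
a=cv2.imread("pics/top0.png")[115:240,210:370]
b=cv2.imread("pics/scene0.png")[165:325,265:385]
a=cv2.resize(a,None,fx=3,fy=3,interpolation=cv2.INTER_CUBIC);b=cv2.resize(b,None,fx=2.5,fy=2.5,interpolation=cv2.INTER_CUBIC)
o=np.zeros((400,790,3),np.uint8);o[:375,:480]=a;o[:400,485:785]=b
cv2.imwrite("pics/crop0.png",o)
E
```

```text
(no output)
```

View pics/crop0.png

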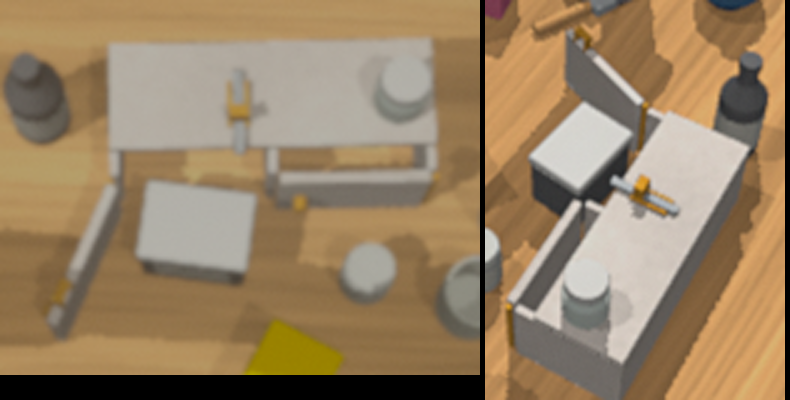

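The crop shows a grey tub with a white lid at top (275,192), so the choice holds. The roof, bolt block at (289,149), open door and loop are clear too. Next I'll measure.

```bash
cat > meas.py <<'E'
from h import *
def measure(c,verbose=1):
    img=c["img"];hsv=cv2.cvtColor(img,cv2.COLOR_RGB2HSV)
    m=((hsv[...,1]<55)&(hsv[...,2]>140)).astype(np.uint8)
    n,l,st,ce=cv2.connectedComponentsWithStats(m,connectivity=4)
    out={}
    for i in range(1,n):
        x,y,w,h,a=st[i]
        if a>150 and 215<ce[i][0]<375 and 110<ce[i][1]<240:
            cn=max(cv2.findContours((l==i).astype(np.uint8),0,1)[0],key=cv2.contourArea)
            r=cv2.minAreaRect(cn)
            print("comp",st[i],ce[i].round(1),np.round(cv2.boxPoints(r),1).tolist())
            out[i]=(r,l==i)
    return out
if __name__=="__main__":
    c=pickle.load(open("top0.pkl","rb"));o=measure(c)
    g=c["img"][[135,190,196,205],:][:, [260,275,285]];print(g.tolist())
    print(c["img"][120:175:2,270].tolist())
E
python3 meas.py
```

```text
comp [ 246  128  110   49 3889] [300.4 147.9] [[245.5, 129.5], [354.5, 127.5], [355.29998779296875, 175.10000610351562], [246.3000030517578, 177.10000610351562]]
comp [255 175  41  30 987] [275.1 189.6] [[254.60000610351562, 200.10000610351562], [258.1000061035156, 173.89999389648438], [295.5, 178.89999389648438], [292.0, 205.10000610351562]]
comp [325 196  17  16 208] [332.8 203.5] [[321.8999938964844, 201.1999969482422], [335.8999938964844, 192.89999389648438], [343.3999938964844, 205.39999389648438], [329.3999938964844, 213.6999969482422]]
[[[179, 174, 163], [178, 170, 160], [178, 170, 160]], [[177, 176, 168], [179, 177, 169], [179, 177, 169]], [[178, 176, 169], [179, 177, 169], [179, 177, 170]], [[85, 73, 59], [98, 93, 83], [113, 109, 100]]]
[[172, 138, 89], [178, 143, 95], [179, 144, 96], [181, 150, 100], [175, 148, 107], [177, 169, 155], [180, 172, 162], [180, 172, 162], [180, 173, 162], [178, 171, 161], [178, 171, 161], [178, 172, 161], [179, 172, 161], [177, 170, 159], [178, 171, 159], [178, 171, 160], [179, 172, 161], [178, 172, 161], [179, 172, 162], [179, 172, 161], [178, 172, 161], [179, 172, 161], [156, 145, 131], [149, 119, 83], [152, 121, 82], [157, 128, 86], [162, 131, 89], [152, 121, 83]]
```

```bash
cat > m2.py <<'E'
from h import *
c=pickle.load(open("top0.pkl","rb"));G=c["img"].astype(float);S=c["img"].max(2).astype(float)-c["img"].min(2)
# saturation edge: wood ~ 75, white ~18; threshold 45 sub-pixel
def cross(v,i0,i1,th=45):
    r=range(i0,i1,1 if i1>i0 else -1)
    for i in r:
        j=i+(1 if i1>i0 else -1)
        if v[i]>=th>v[j]: return i+(j-i)*(v[i]-th)/(v[i]-v[j])
W=lambda p,z:ray(c,p,z)[:2]
def line(pts):
    vx,vy,x,y=cv2.fitLine(np.array(pts,np.float32),cv2.DIST_HUBER,0,.01,.01).ravel();return np.array([x,y]),np.array([vx,vy])
back=[W((u,cross(S[:,u],115,145)),120) for u in range(250,330,3)]
front=[W((u,cross(S[:,u],172,150)),120) for u in range(255,282,2) if cross(S[:,u],172,150)]
left=[W((cross(S[v],236,256),v),120) for v in range(133,163,2)]
right=[W((cross(S[v],366,345),v),120) for v in range(133,163,2)]
d=line(back)[1]; d=d if d[1]>0 else -d   # cupboard +y
yaw=np.arctan2(-d[0],d[1]);f=line(front)[1];f=f if f[1]>0 else -f
print("yaw back",np.degrees(yaw),"front",np.degrees(np.arctan2(-f[0],f[1])))
ex=np.array([np.cos(yaw),np.sin(yaw)]);ey=np.array([-ex[1],ex[0]])
B=np.median(back@ex);F=np.median(front@ex) if len(front) else None;L=np.median(left@ey);R=np.median(right@ey)
print("depth(115)",B-F,"width(340)",L-R)
xc=((B-70)+(F+45))/2;yc=(L+R)/2
O=ex*xc+ey*yc;print("cupboard",O)
# tub lid
m=((S<30)&(c["img"].max(2)>160)).astype(np.uint8)
n,l,st,ce=cv2.connectedComponentsWithStats(m,connectivity=4)
i=l[190,275];cn=cv2.findContours((l==i).astype(np.uint8),0,1)[0][0][:,0]
P=np.array([W(p,100) for p in cn],np.float32);r=cv2.minAreaRect(P);print("tub",st[i],r)
cup=lambda X:np.array([(X-O)@ex,(X-O)@ey])
b=cv2.boxPoints(r);print("tub cup frame",cup(np.array(r[0])),[cup(q).round(1).tolist() for q in b])
# brass
h=cv2.cvtColor(c["img"],cv2.COLOR_RGB2HSV);m=((h[...,1]>150)&(h[...,2]>110)&(h[...,0]>14)&(h[...,0]<28)).astype(np.uint8)
n,l,st,ce=cv2.connectedComponentsWithStats(m)
for k in range(1,n):
    if st[k][4]>3 and 215<ce[k][0]<340 and 110<ce[k][1]<225: print("brass",st[k],ce[k],"stud",cup(W(ce[k],148)),"loop z130",cup(W(ce[k],130)))
np.savez("cup.npz",O=O,ex=ex,ey=ey)
E
python3 m2.py
python3 - <<'E'
import os;os.chdir(".")
from h import *
d=np.load("cup.npz");s=pickle.load(open("scene0.pkl","rb"))
f=lambda x,y,z:proj(s,[*(d["O"]+d["ex"]*x+d["ey"]*y),z])
img=cv2.imread("pics/scene0.png");
for p in [(70,170,120),(70,-170,120),(-45,170,120),(-45,80,120),(-10,35,150),(-70,170,0),(70,170,0),(70,-170,0)]:print(p,f(*p).round(1))
E
```

```text
yaw back 2.970795 front 4.291836
depth(115) 118.17180508275396 width(340) 343.33051722534924
cupboard [678.25806594  27.05407061]
tub [256 176  39  29 888] ((553.3944091796875, 100.8081283569336), (111.37870025634766, 79.6092758178711), 84.2065658569336)
tub cup frame [-120.8734058   80.1262385] [[-168.7, 31.2], [-90.0, 19.0], [-73.0, 129.1], [-151.7, 141.2]]
brass [287 151   5   3  15] [289. 152.] stud [-14.94979107  35.19425599] loop z130 [-9.25128183 34.75838792]
brass [308 181   4   4  14] [309.5        182.71428571] stud [-113.20979065  -24.67466526] loop z130 [-108.62739353  -25.79057026]
brass [227 208   6   8  25] [229.6  211.44] stud [-197.34432385  217.11713595] loop z130 [-193.71759102  218.74768689]
(70, 170, 120) [370.  223.1]
(70, -170, 120) [318.7 309.9]
(-45, 170, 120) [337.  208.4]
(-45, 80, 120) [324.  228.3]
(-10, 35, 150) [327.9 238. ]
(-70, 170, 0) [327.7 227. ]
(70, 170, 0) [365.1 244.2]
(70, -170, 0) [316.7 327.6]
```

```bash
cat >> h.py <<'E'
from scipy.spatial.transform import Rotation as Ro
try: d_=np.load("cup.npz");O,ex,ey=d_["O"],d_["ex"],d_["ey"]
except Exception: pass
cup=lambda X:np.array([(np.array(X)[:2]-O)@ex,(np.array(X)[:2]-O)@ey])
wld=lambda x,y,z:np.array([*(O+ex*x+ey*y),z])
def Rtool(phi=0,tilt=0):
    "tool y at phi deg from cupboard +y (ccw); tilt deg: fingertips leaning to cupboard +x (at phi=0)"
    y=np.array([*ey,0]);z=np.array([0,0,-1.]);R=np.c_[np.cross(y,z),y,z]
    return Ro.from_euler('z',phi,degrees=True).as_matrix()@Ro.from_rotvec(y*-np.radians(tilt)).as_matrix()@R
def goto(s,p,R):
    "what remains: turn (tool axes, rad), then shift in the axes after the turn and in the present axes"
    T=np.array(s["tool_rot"]);dp=p-np.array(s["tool_pos"])
    print("turn",Ro.from_matrix(T.T@R).as_rotvec().round(4),"shift(after turn)",(R.T@dp).round(1),"shift(now)",(T.T@dp).round(1))
E
python3 - <<'E'
from h import *
from bench import robot
c=pickle.load(open("top0.pkl","rb"))
def P(n,uv,z):print(n,cup(ray(c,uv,z)).round(1))
for n,uv,z in [("yellow near corner",(301.7,221.7),100),("yel left",(287,253),100),("yel right",(324,231),100),("softener base",(223,156),10),("soft top",(218,137.5),180),("can top",(333,203),75),("deterg top",(392,173),200),("jar top",(344.5,140),190),("mug",(371,209),85)]:P(n,uv,z)
h=cv2.cvtColor(c["img"],cv2.COLOR_RGB2HSV);m=((h[...,1]>180)&(abs(h[...,0].astype(int)-27)<6)).astype(np.uint8)[215:280,270:340]
cn=max(cv2.findContours(m,0,1)[0],key=cv2.contourArea)[:,0]+[270,215]
print("yellow corners",[cup(ray(c,q,100)).round().tolist() for q in cv2.boxPoints(cv2.minAreaRect(cn.astype(np.float32)))])
R=Rtool(0,8);print(R.round(3))
s=robot.sense();print(cup(s["tool_pos"]));goto(s,wld(-195,84,218),R)
E
```

```text
yellow near corner [-2.24e+02  1.00e-01]
yel left [-319.5   47.3]
yel right [-254.2  -67.4]
softener base [ 19.  251.7]
soft top [ 24.7 249.4]
can top [-161.7 -101. ]
deterg top [-101.6 -264.9]
jar top [   6.2 -131.1]
mug [-185.2 -217.6]
yellow corners [[-325.0, 62.0], [-219.0, 3.0], [-261.0, -70.0], [-366.0, -10.0]]
[[-0.989 -0.052  0.139]
 [-0.051  0.999  0.007]
 [-0.139 -0.    -0.99 ]]
[-363.14397851  660.38922362]
turn [-0.0328 -0.1374 -0.4497] shift(after turn) [-166.5 -576.4   23.2] shift(now) [-402.4 -445.7    0.5]
```

drive_tool:
  series: "-0.0082 -0.0343 -0.1124 0 0 0 0.4;-0.0082 -0.0343 -0.1124 0 0 0 0.4;-0.0082 -0.0343 -0.1124 0 0 0 0.4;-0.0082 -0.0343 -0.1124 0 0 0 0.4;0 0 0 -11 -38.5 1.5 0.4"

```text
clock: 0.6
tool_pos: [289.8, 634.2, 217.5]
tool_rot: [[-0.989, -0.063, 0.137], [-0.062, 0.998, 0.012], [-0.138, 0.003, -0.99]]
ft_force: [0.3, -0.2, 0.8]
grip_width: 0.629
grip_force: 0.0
```

drive_tool:
  series: "0 0 0 -11 -38.5 1.5 0.4;0 0 0 -11 -38.5 1.5 0.4;0 0 0 -11 -38.5 1.5 0.4;0 0 0 -11 -38.5 1.5 0.4;0 0 0 -11 -38.5 1.5 0.4"

```text
clock: 1.1
tool_pos: [360.2, 439.1, 218.4]
tool_rot: [[-0.989, -0.052, 0.139], [-0.051, 0.999, 0.008], [-0.139, 0.001, -0.99]]
ft_force: [0.3, 0.5, 0.4]
grip_width: 0.602
grip_force: 0.0
```

drive_tool:
  series: "0 0 0 -11 -38.5 1.5 0.4;0 0 0 -11 -38.5 1.5 0.4;0 0 0 -11 -38.5 1.5 0.4;0 0 0 -11 -38.5 1.5 0.4;0 0 0 -11 -38.5 1.5 0.4"

```text
clock: 1.6
tool_pos: [425.5, 249.8, 218.5]
tool_rot: [[-0.989, -0.052, 0.139], [-0.051, 0.999, 0.008], [-0.139, 0.001, -0.99]]
ft_force: [1.1, 0.4, -0.3]
grip_width: 0.599
grip_force: 0.0
```

```bash
cat > where.py <<'E'
import sys
from h import *
from bench import robot
s=robot.sense();x,y,z,phi,t=map(float,sys.argv[1:6])
print(round(s["clock"],2),"cup",cup(s["tool_pos"]).round(1),s["tool_pos"][2],"F",np.round(s["ft_force"],1),"w",s["grip_width"],"q",np.round(s["qpos"]))
goto(s,wld(x,y,z),Rtool(phi,t))
E
python3 where.py -190 84 52 0 8
```

```text
1.6 cup [-240.8  235.6] 218.5308725986897 F [ 1.1  0.4 -0.3] w 0.5989518979876038 q [-38.  16.  -2. 126.  11.  32.  44.]
turn [ 0.0011  0.0002 -0.0002] shift(after turn) [ -27.2 -151.6  172. ] shift(now) [ -27.2 -151.8  171.8]
```

drive_tool:
  series: "0 0 0 -12 -38 1.7 0.4;0 0 0 -12 -38 1.7 0.4;0 0 0 -12 -38 1.7 0.4;0 0 0 -12 -38 1.7 0.4;0 0 0 0 0 0 0.4"

```text
clock: 2.1
tool_pos: [482.7, 96.7, 218.3]
tool_rot: [[-0.989, -0.044, 0.139], [-0.043, 0.999, 0.006], [-0.139, -0.0, -0.99]]
ft_force: [0.3, 1.1, -0.2]
grip_width: 0.6
grip_force: 0.0
```

```bash
python3 where.py -192 84 52 0 8; python3 - <<'E'
from bench import robot
import cv2
c=robot.camera("scene");cv2.imwrite("pics/scene1.png",cv2.resize(c["img"][120:340,200:420,::-1],None,fx=2.7,fy=2.7))
E
```

```text
2.1 cup [-191.7   79.7] 218.25213043473624 F [ 0.3  1.1 -0.2] w 0.5997664709843564 q [-18.  16.  -3. 127.   6.  30.  67.]
turn [-0.0014  0.0001 -0.008 ] shift(after turn) [ 23.4   4.3 164.6] shift(now) [ 23.5   4.4 164.6]
```

View pics/scene1.png

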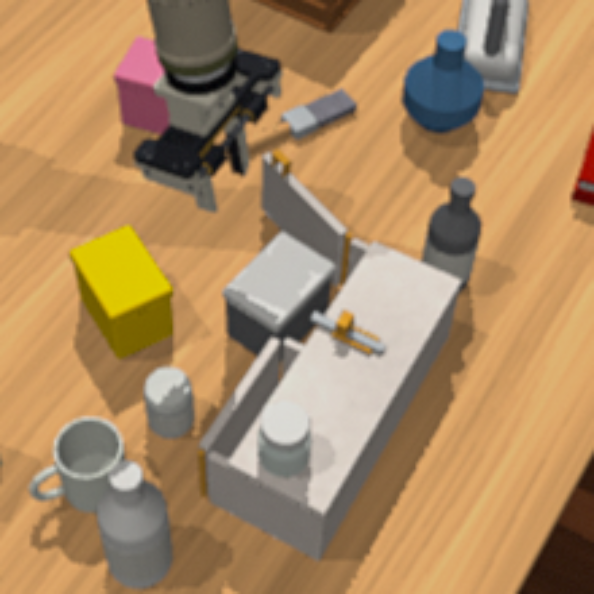

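The gripper hangs at about crop (205,190), between the tub at (280,290) and the yellow box at (120,290). The tub has not moved and the way down is clear, so I descend.

drive_tool:
  series: "0 0 0 5.8 0 41 0.4;0 0 0 5.8 0 41 0.4;0 0 0 5.8 0 41 0.4;0 0 0 5.8 0 41 0.4;0 0 0 0 0 0 0.4"

```text
clock: 2.65
tool_pos: [481.3, 99.1, 79.4]
tool_rot: [[-0.989, -0.052, 0.137], [-0.054, 0.999, -0.006], [-0.137, -0.014, -0.991]]
ft_force: [0.5, 0.2, -0.2]
grip_width: 0.598
grip_force: 0.0
```

```bash
python3 where.py -75 82 52 0 8
```

```text
2.65 cup [-192.9   82.2] 79.42222975317718 F [ 0.5  0.2 -0.2] w 0.5982417776985913 q [-20.  30.  -1. 134.  23.   9.  50.]
turn [-0.0133 -0.0026  0.0024] shift(after turn) [-113.    -0.2   43.6] shift(now) [-1.131e+02  1.000e-01  4.330e+01]
```

drive_tool:
  series: "-0.013 0.05 0 0 0 0 0.4;0 0 0 1 0 9 0.4;0 0 0 1 0 9 0.4;0 0 0 1 0 9 0.4;0 0 0 0 0 0 0.4"

```text
clock: 3.15
tool_pos: [481.3, 98.3, 53.4]
tool_rot: [[-0.995, -0.052, 0.09], [-0.052, 0.999, 0.004], [-0.09, -0.0, -0.996]]
ft_force: [-0.8, 1.2, -0.7]
grip_width: 0.604
grip_force: 0.0
```

```bash
python3 where.py -75 82 52 0 5
```

```text
3.15 cup [-193.    81.4] 53.37170129368539 F [-0.8  1.2 -0.7] w 0.604287661799618 q [-17.  34.  -4. 133.  23.   9.  51.]
turn [-0.0004  0.0027  0.0005] shift(after turn) [-117.5    0.6   11.7] shift(now) [-117.4    0.6   12. ]
```

drive_tool:
  series: "0 0 0 -10 0 0.9 0.4;0 0 0 -8 0 0.7 0.4;0 0 0 -8 0 0.7 0.4;0 0 0 -8 0 0.7 0.4;0 0 0 -8 0 0.7 0.4"

```text
clock: 3.65
tool_pos: [524.5, 99.8, 54.6]
tool_rot: [[-0.995, -0.051, 0.09], [-0.05, 0.999, 0.005], [-0.09, 0.0, -0.996]]
ft_force: [-3.9, -0.4, 2.1]
grip_width: 0.599
grip_force: 2.0
```

drive_tool:
  series: "0 0 0 -8 0 0.7 0.4;0 0 0 -8 0 0.7 0.4;0 0 0 -8 0 0.7 0.4;0 0 0 0 0 0 0.4"

```text
clock: 4.05
tool_pos: [550.4, 101.7, 54.8]
tool_rot: [[-0.994, -0.05, 0.093], [-0.05, 0.999, 0.006], [-0.093, 0.002, -0.996]]
ft_force: [0.2, -0.4, -0.3]
grip_width: 0.598
grip_force: 0.0
```

```bash
python3 where.py -75 82 53 0 5; python3 - <<'E'
from bench import robot
import cv2,pickle
c=robot.camera("scene");pickle.dump(c,open("s2.pkl","wb"));cv2.imwrite("pics/scene2.png",cv2.resize(c["img"][150:300,230:400,::-1],None,fx=3.5,fy=3.5))
E
```

```text
4.05 cup [-123.8   81.2] 54.777762796134276 F [ 0.2 -0.4 -0.3] w 0.5983661784575317 q [-11.  36.  -8. 124.  22.  16.  54.]
turn [ 0.0014  0.006  -0.0015] shift(after turn) [-48.5   0.8   6. ] shift(now) [-48.5   0.9   6.3]
```

View pics/scene2.png

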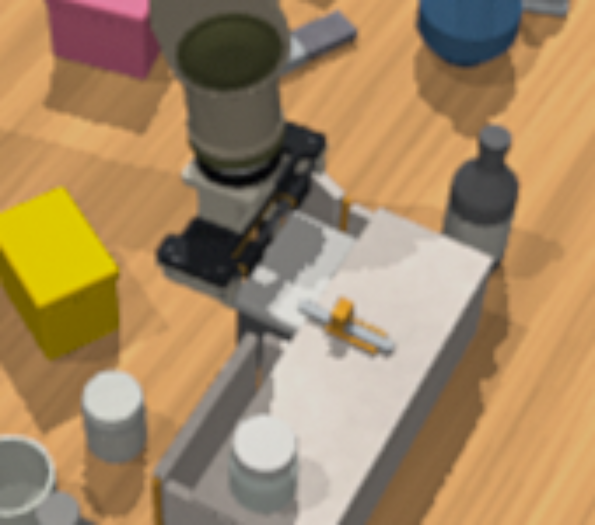

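drive_tool:
  series: "0 0 0 -8 0 0.8 0.4;0 0 0 -8 0 0.8 0.4;0 0 0 -8 0 0.8 0.4;0 0 0 -8 0 0.8 0.4;0 0 0 -8 0 0.8 0.4"

```text
clock: 4.6
tool_pos: [587.7, 103.3, 54.3]
tool_rot: [[-0.995, -0.051, 0.089], [-0.051, 0.999, 0.005], [-0.089, -0.0, -0.996]]
ft_force: [-4.9, 0.6, 3.8]
grip_width: 0.602
grip_force: 2.7
```

drive_tool:
  series: "0 0 0 -5 0 0.5 0.4;0 0 0 -5 0 0.5 0.4;0 0 0 -4 0 0.4 0.4;0 0 0 0 0 0 0.4"

```text
clock: 5.0
tool_pos: [602.9, 104.2, 54.2]
tool_rot: [[-0.995, -0.051, 0.091], [-0.051, 0.999, 0.005], [-0.091, 0.001, -0.996]]
ft_force: [-1.3, -0.2, 1.4]
grip_width: 0.604
grip_force: 0.9
```

```bash
python3 where.py -70 82 53 0 5; python3 - <<'E'
from h import *
from bench import robot
c=robot.camera("scene");pickle.dump(c,open("s3.pkl","wb"))
for n,p in dict(lidFL=(-70,140,100),lidFR=(-70,24,100),roofL=(-45,160,120),wallL=(-70,165,120),wallM=(-70,2,120)).items():print(n,((proj(c,wld(*p))-[230,150])*3.5).round())
cv2.imwrite("pics/scene3.png",cv2.resize(c["img"][150:300,230:400,::-1],None,fx=3.5,fy=3.5))
E
```

```text
5.0 cup [-71.3  80.9] 54.192067435061176 F [-1.3 -0.2  1.4] w 0.6041558821611931 q [ -9.  38. -10. 117.  21.  21.  57.]
turn [ 0.0006  0.0041 -0.001 ] shift(after turn) [-1.2  1.1  1.3] shift(now) [-1.2  1.1  1.3]
lidFL [334. 229.]
lidFR [273. 320.]
roofL [370. 212.]
wallL [348. 197.]
wallM [261. 326.]
```

View pics/scene3.png

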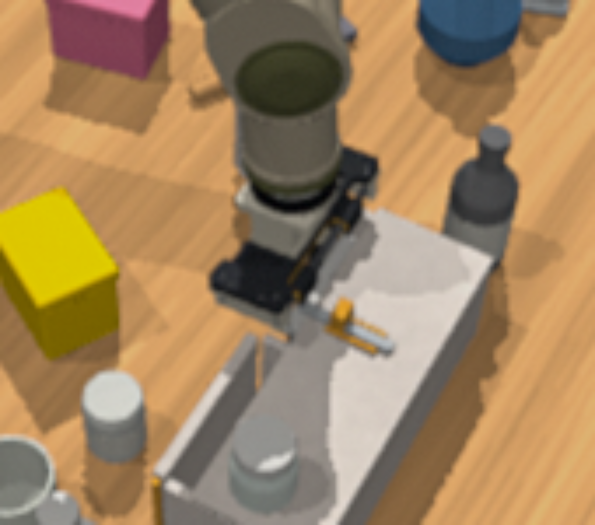

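Its lid went in under 5 N. I back off before looking.

drive_tool:
  series: "0 0 0 15 0 -1 0.4;0 0 0 30 0 -3 0.6;0 0.09 0 0 0 0 0.8;0 0 0 0 0 -45 1;0 0 0 0 0 -45 1"

```text
clock: 5.55
tool_pos: [557.5, 102.0, 143.6]
tool_rot: [[-0.999, -0.051, -0.002], [-0.051, 0.999, 0.001], [0.002, 0.001, -1.0]]
ft_force: [0.5, 0.3, -0.5]
grip_width: 0.308
grip_force: 0.0
```

drive_tool:
  series: "0 0 0 0 0 -45 1;0 0 0 0 30 0 1;0 0 0 0 40 0 1;0 0 0 0 40 0 1;0 0 0 0 40 0 1"

```text
clock: 6.05
tool_pos: [550.4, 253.2, 189.7]
tool_rot: [[-0.999, -0.05, 0.003], [-0.05, 0.999, 0.002], [-0.003, 0.002, -1.0]]
ft_force: [-0.7, -0.2, -0.1]
grip_width: 0.005
grip_force: 0.0
```

```bash
python3 where.py -154 255 68 0 0; python3 - <<'E'
from h import *
from bench import robot
c=robot.camera("scene");t=robot.camera("top");pickle.dump(t,open("t4.pkl","wb"))
for n,p in dict(lidFL=(-70,140,100),lidFR=(-70,24,100),wallL=(-70,165,120),wallM=(-70,2,120)).items():print(n,((proj(c,wld(*p))-[250,150])*3).round(),((proj(t,wld(*p))-[210,115])*3).round())
a=cv2.resize(c["img"][150:300,250:380,::-1],None,fx=3,fy=3);b=cv2.resize(t["img"][115:240,210:340,::-1],None,fx=3,fy=3)
o=np.zeros((450,790,3),np.uint8);o[:,:390]=a;o[:375,395:785]=b;cv2.imwrite("pics/p4.png",o)
E
```

```text
6.05 cup [-116.   232.4] 189.7180722854979 F [-0.7 -0.2 -0.1] w 0.004747948440597293 q [-17.  29. -20. 109.  13.  44.  49.]
turn [ 0.0016  0.0034 -0.0018] shift(after turn) [ 38.   22.6 121.7] shift(now) [ 38.5  22.3 121.6]
lidFL [226. 197.] [137. 177.]
lidFR [174. 274.] [248. 175.]
wallL [238. 169.] [112. 173.]
wallM [164. 279.] [270. 170.]
```

View pics/p4.png

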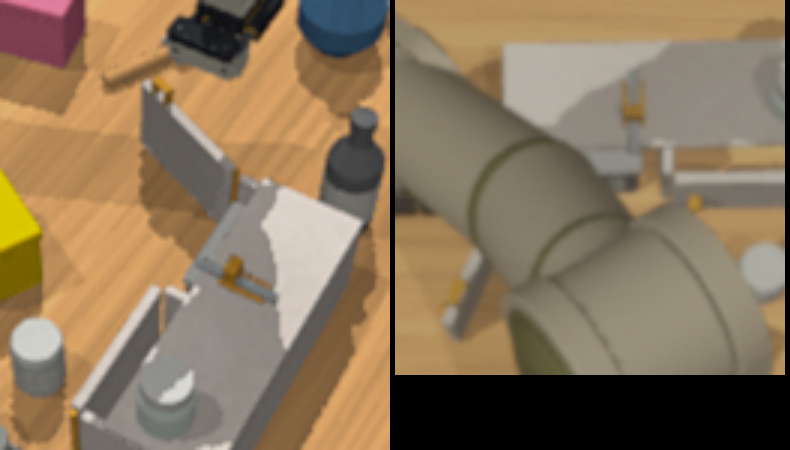

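```bash
python3 - <<'E'
from h import *
c=pickle.load(open("t4.pkl","rb"));print(proj(c,wld(-70,30,100)),proj(c,wld(-66,30,100)),proj(c,wld(-66,30,82)),proj(c,wld(-45,30,120)))
for u in (282,285,288,290): print(u,c["img"][160:184,u].tolist())
E
```

```text
[290.79294373 173.45575358] [290.76327784 172.22259509] [290.64801538 173.74045217] [290.73677397 163.97394777]
282 [[144, 138, 128], [144, 137, 126], [141, 135, 125], [132, 126, 116], [127, 122, 114], [136, 132, 125], [142, 139, 132], [146, 143, 136], [144, 141, 134], [144, 141, 134], [143, 141, 133], [138, 136, 130], [125, 122, 116], [103, 101, 94], [93, 90, 82], [100, 96, 88], [98, 94, 85], [96, 92, 82], [95, 89, 78], [92, 84, 70], [90, 81, 66], [88, 81, 68], [89, 83, 69], [91, 83, 70]]
285 [[143, 136, 126], [144, 136, 127], [142, 136, 126], [135, 129, 120], [130, 126, 117], [138, 135, 128], [143, 140, 132], [145, 142, 135], [144, 141, 134], [143, 141, 134], [144, 141, 134], [138, 135, 128], [124, 122, 115], [102, 99, 93], [95, 90, 84], [103, 100, 91], [108, 105, 96], [105, 101, 92], [115, 104, 88], [143, 122, 88], [162, 137, 93], [149, 126, 86], [122, 104, 76], [100, 88, 69]]
288 [[122, 120, 114], [120, 118, 112], [118, 116, 110], [117, 114, 109], [114, 113, 108], [116, 115, 109], [129, 127, 120], [140, 138, 131], [145, 143, 136], [145, 142, 136], [143, 141, 134], [135, 133, 126], [117, 114, 107], [92, 88, 81], [76, 71, 64], [71, 66, 61], [73, 69, 63], [79, 73, 66], [103, 90, 71], [148, 124, 86], [177, 149, 100], [182, 153, 102], [181, 150, 100], [176, 144, 97]]
290 [[128, 127, 121], [126, 127, 121], [126, 124, 120], [123, 123, 118], [122, 121, 116], [120, 118, 113], [127, 125, 119], [139, 137, 130], [144, 141, 134], [143, 141, 134], [141, 139, 132], [135, 133, 124], [119, 115, 106], [99, 91, 80], [89, 78, 66], [89, 76, 63], [89, 77, 63], [104, 88, 68], [138, 115, 82], [167, 140, 96], [180, 152, 102], [183, 155, 103], [182, 151, 101], [180, 146, 97]]
```

Lid front lies at about x = -67 to -69, which is only just in. I'll give it a second push of about 5 mm.

drive_tool:
  series: "0 0 0 5 -40 0 0.8;0 0 0 0 -40 0 0.4;0 0 0 0 -40 0 0.4;0 0 0 0 -30 0 0.4;0 -0.09 0 0 0 0 0.4"

```text
clock: 6.65
tool_pos: [555.3, 95.6, 188.9]
tool_rot: [[-0.995, -0.043, 0.094], [-0.042, 0.999, 0.003], [-0.094, -0.001, -0.996]]
ft_force: [-0.0, 0.9, -1.2]
grip_width: 0.388
grip_force: 0.0
```

drive_tool:
  series: "0 0 0 4 0 45 0.4;0 0 0 4 0 45 0.4;0 0 0 4 0 45 0.4;0 0 0 0 0 0 0.4"

```text
clock: 7.05
tool_pos: [550.2, 100.9, 49.1]
tool_rot: [[-0.995, -0.052, 0.084], [-0.052, 0.999, 0.003], [-0.084, -0.001, -0.996]]
ft_force: [-0.5, -0.1, 0.4]
grip_width: 0.602
grip_force: 0.0
```

```bash
python3 where.py -66 82 53 0 5
```

```text
7.05 cup [-124.1   80.3] 49.09021085134762 F [-0.5 -0.1  0.4] w 0.6020219860167939 q [-10.  36.  -9. 124.  25.  17.  52.]
turn [-0.0011 -0.0032 -0.0001] shift(after turn) [-58.2   1.7   1.2] shift(now) [-58.2   1.7   1. ]
```

drive_tool:
  series: "0 0 0 -15 0 0.9 0.4;0 0 0 -15 0 0.9 0.4;0 0 0 -13 0 0.8 0.4;0 0 0 -6 0 0.4 0.4;0 0 0 -5 0 0.4 0.4"

```text
clock: 7.55
tool_pos: [606.2, 103.9, 56.6]
tool_rot: [[-0.995, -0.05, 0.09], [-0.05, 0.999, 0.005], [-0.091, 0.0, -0.996]]
ft_force: [-5.8, -1.8, 2.7]
grip_width: 0.602
grip_force: 2.7
```

drive_tool:
  series: "0 0 0 -4 0 0.3 0.4;0 0 0 0 0 0 0.4"

```text
clock: 7.75
tool_pos: [610.1, 104.2, 56.0]
tool_rot: [[-0.995, -0.051, 0.09], [-0.051, 0.999, 0.005], [-0.091, 0.0, -0.996]]
ft_force: [-2.0, -0.7, 0.8]
grip_width: 0.599
grip_force: 1.3
```

```bash
python3 where.py -66 82 53 0 5
```

```text
7.75 cup [-64.   80.6] 56.03769646022429 F [-2.  -0.7  0.8] w 0.5985459187459979 q [ -7.  38. -12. 116.  23.  23.  55.]
turn [ 0.0001  0.0034 -0.0011] shift(after turn) [2.2 1.4 2.9] shift(now) [2.2 1.4 2.8]
```

Pushed 7 mm deeper. Next I back off, rise, and go to the outside of the door.

drive_tool:
  series: "0 0 0 15 0 -1 0.4;0 0 0 35 0 -3 0.6;0 0.09 0 0 0 0 0.8;0 0 0 0 0 -45 1;0 0 0 0 0 -45 1"

```text
clock: 8.25
tool_pos: [559.8, 101.9, 144.5]
tool_rot: [[-0.999, -0.051, -0.002], [-0.051, 0.999, 0.001], [0.002, 0.001, -1.0]]
ft_force: [1.5, 0.0, 0.1]
grip_width: 0.307
grip_force: 0.0
```

drive_tool:
  series: "0 0 0 0 0 -45 1;0 0 0 10 42 0 1;0 0 0 10 44 0 1;0 0 0 10 44 0 1;0 0 0 10 44 0 1"

```text
clock: 8.75
tool_pos: [511.3, 275.1, 190.7]
tool_rot: [[-0.999, -0.05, 0.003], [-0.05, 0.999, 0.002], [-0.003, 0.001, -1.0]]
ft_force: [0.6, 0.0, 0.2]
grip_width: 0.005
grip_force: 0.0
```

```bash
python3 where.py -154 255 68 0 0
```

```text
8.75 cup [-153.9  256.3] 190.71119031428634 F [0.6 0.  0.2] w 0.005059145141771623 q [-18.  28. -22. 112.  15.  43.  44.]
turn [ 0.0014  0.003  -0.0016] shift(after turn) [ 1.000e-01 -1.300e+00  1.227e+02] shift(now) [  0.5  -1.5 122.7]
```

drive_tool:
  series: "0 0 0 0 0 41 1;0 0 0 0 0 41 1;0 0 0 0 0 41 1;0 0 0 0 0 0 1"

```text
clock: 9.15
tool_pos: [509.4, 272.5, 63.1]
tool_rot: [[-0.999, -0.052, -0.004], [-0.052, 0.999, -0.003], [0.005, -0.003, -1.0]]
ft_force: [-0.4, -0.1, -1.0]
grip_width: 0.004
grip_force: 0.0
```

```bash
python3 where.py -154 255 68 0 0; python3 - <<'E'
import numpy as np
P=[]
for th in [115,105,95,85,75,65,55,45,35,25,15,8,0,-2]:
    t=np.radians(th);h=7.5*abs(np.cos(t))+17.5*abs(np.sin(t));r=105
    P.append(np.array([-78,165])+r*np.array([-np.sin(t),-np.cos(t)])+(6+h)*np.array([-np.cos(t),np.sin(t)]))
    print(th,P[-1].round(1),(P[-1]-P[-2]).round(1) if len(P)>1 else "")
E
```

```text
9.15 cup [-155.9  253.9] 63.098171068967865 F [-0.4 -0.1 -1. ] w 0.003806832197362492 q [-22.  38. -17. 117.  22.  29.  38.]
turn [-0.0026 -0.0046  0.0001] shift(after turn) [-1.9  1.1 -4.9] shift(now) [-1.9  1.1 -4.9]
115 [-162.6  232.1] 
105 [-173.   216.2] [-10.4 -15.9]
95 [-180.5  198.1] [ -7.5 -18. ]
85 [-184.7  179.8] [ -4.2 -18.3]
75 [-185.9  161.8] [ -1.2 -18. ]
65 [-183.7  143.3] [  2.1 -18.5]
55 [-178.1  125. ] [  5.6 -18.4]
45 [-169.   107.5] [  9.2 -17.5]
35 [-156.4   91.7] [ 12.6 -15.8]
25 [-140.7   78.4] [ 15.7 -13.3]
15 [-122.3   68.2] [ 18.3 -10.2]
8 [-108.3   63.2] [14.  -4.9]
0 [-91.5  60. ] [16.8 -3.2]
-2 [-88.4  59.6] [ 3.1 -0.4]
```

drive_tool:
  series: "0 0.005 0 4 -11 -5 1;0 0 0 3 -11 0 1;0 0 0 5 -8 0 1;0 0 0 5 -8 0 1;0 0 0 4 -9 0 1"

```text
clock: 9.65
tool_pos: [493.2, 225.0, 72.7]
tool_rot: [[-0.999, -0.051, -0.002], [-0.051, 0.999, 0.001], [0.002, 0.001, -1.0]]
ft_force: [0.8, 0.7, 0.5]
grip_width: 0.001
grip_force: 0.4
```

drive_tool:
  series: "0 0 0 4 -9 0 1;0 0 0 2 -9 0 1;0 0 0 2 -9 0 1;0 0 0 1 -9 0 1;0 0 0 0 -9 0 1"

```text
clock: 10.15
tool_pos: [486.3, 179.6, 71.6]
tool_rot: [[-0.999, -0.051, -0.004], [-0.051, 0.999, 0.0], [0.004, 0.001, -1.0]]
ft_force: [0.6, 0.6, 0.6]
grip_width: 0.004
grip_force: 0.4
```

```bash
python3 where.py -183.7 143.3 68 0 0
```

```text
10.15 cup [-183.8  162.3] 71.57056084466709 F [0.6 0.6 0.6] w 0.004251510629708226 q [-14.  34. -17. 125.  23.  24.  43.]
turn [ 0.0006 -0.0041 -0.0007] shift(after turn) [ -0.1 -19.    3.6] shift(now) [ -0.1 -19.    3.6]
```

drive_tool:
  series: "0 0 0 0 -9.5 0 1;0 0 0 0 -9.5 0 1;0 0 0 -2.5 -9 0 1;0 0 0 -3 -9 0 1;0 0 0 -4 -9 0 1"

```text
clock: 10.65
tool_pos: [498.6, 134.1, 71.6]
tool_rot: [[-0.999, -0.051, -0.004], [-0.051, 0.999, 0.0], [0.004, 0.001, -1.0]]
ft_force: [-1.2, 0.8, -0.1]
grip_width: 0.006
grip_force: 0.4
```

drive_tool:
  series: "0 0 0 -5 -8.5 0 1;0 0 0 -6 -8 0 1;0 0 0 -6.5 -8 0 1;0 0 0 -7.5 -7 0 1;0 0 0 -8 -6.5 0 1"

```text
clock: 11.15
tool_pos: [535.2, 99.9, 71.7]
tool_rot: [[-0.999, -0.052, -0.001], [-0.052, 0.999, 0.003], [0.001, 0.003, -1.0]]
ft_force: [4.7, 9.3, -2.7]
grip_width: 0.008
grip_force: 4.8
```

```bash
python3 where.py -140.7 78.4 70 0 0; python3 - <<'E'
from h import *
from bench import robot
c=robot.camera("scene");cv2.imwrite("pics/p5.png",cv2.resize(c["img"][130:300,230:400,::-1],None,fx=3,fy=3))
E
```

```text
11.15 cup [-139.1   80.2] 71.72039513706757 F [ 4.7  9.3 -2.7] w 0.007508024239281077 q [ -3.  35. -19. 121.  24.  27.  52.]
turn [ 0.0033 -0.001   0.0003] shift(after turn) [ 1.6 -1.8  1.7] shift(now) [ 1.6 -1.8  1.7]
```

View pics/p5.png

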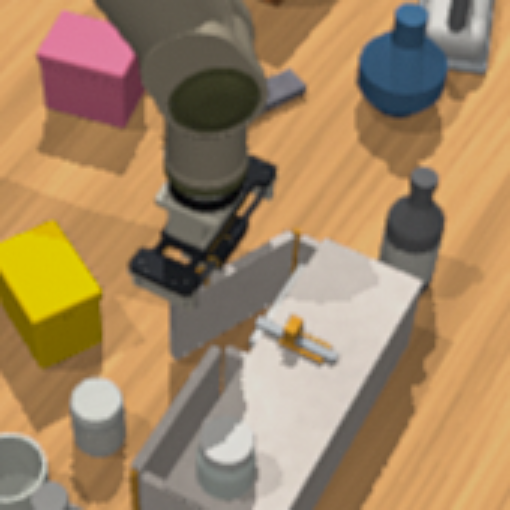

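The door is at about 25° (crop (230,290)). The reading is a force along the panel, so the fingers' edge has met the loop. I'll slide in towards the hinge and push nearer to it.

drive_tool:
  series: "0 0 0 -2 4.5 0 1;0 0 0 9 4.2 0 1;0 0 0 -4.5 10 0 1;0 0 0 -4.5 10 0 1;0 0 0 0 0 0 1"

```text
clock: 11.7
tool_pos: [534.5, 130.1, 71.7]
tool_rot: [[-0.999, -0.054, -0.003], [-0.054, 0.999, 0.002], [0.003, 0.002, -1.0]]
ft_force: [-0.0, -0.5, 0.5]
grip_width: 0.007
grip_force: 0.0
```

```bash
python3 where.py -129.3 102.8 71 0 0
```

```text
11.7 cup [-138.3  110.3] 71.66914744677239 F [-0.  -0.5  0.5] w 0.006600691912098834 q [ -7.  36. -19. 121.  24.  27.  50.]
turn [ 0.002  -0.0027  0.0018] shift(after turn) [-9.  -7.5  0.7] shift(now) [-9.  -7.5  0.6]
```

drive_tool:
  series: "0 0 0 -9 -7.5 0 1;0 0 0 -7 -4 0 1;0 0 0 -7 -4 0 1;0 0 0 -6 -2.5 0 1;0 0 0 -5 -2 0 1"

```text
clock: 12.2
tool_pos: [569.3, 108.4, 71.2]
tool_rot: [[-0.999, -0.05, -0.004], [-0.05, 0.999, 0.0], [0.004, 0.001, -1.0]]
ft_force: [-0.9, -0.3, -0.4]
grip_width: 0.005
grip_force: 0.4
```

drive_tool:
  series: "0 0 0 -4 -1 0 1;0 0 0 -4 -1 0 1;0 0 0 -3 0 0 1;0 0 0 0 0 0 1"

```text
clock: 12.6
tool_pos: [580.2, 107.7, 71.3]
tool_rot: [[-0.999, -0.051, -0.004], [-0.051, 0.999, 0.001], [0.003, 0.001, -1.0]]
ft_force: [-0.2, 0.6, -0.6]
grip_width: 0.009
grip_force: 0.0
```

```bash
python3 where.py -91.5 87 71 0 0
```

```text
12.6 cup [-93.7  85.6] 71.28345321582435 F [-0.2  0.6 -0.6] w 0.009325268851913367 q [ -3.  38. -20. 115.  23.  31.  54.]
turn [ 0.0007 -0.0035 -0.001 ] shift(after turn) [-2.2  1.4  0.3] shift(now) [-2.2  1.4  0.3]
```

Now I press slowly until the force shows the stop.

drive_tool:
  series: "0 0 0 -2 0 0 1;0 0 0 -2 0 0 1;0 0 0 -2 0 0 1;0 0 0 0 0 0 1"

```text
clock: 13.0
tool_pos: [582.4, 107.7, 71.0]
tool_rot: [[-0.999, -0.052, -0.01], [-0.052, 0.999, -0.002], [0.01, -0.001, -1.0]]
ft_force: [-10.3, -0.4, 8.2]
grip_width: 0.005
grip_force: 5.5
```

```bash
python3 where.py -91.5 87 71 0 0
```

```text
13.0 cup [-91.5  85.5] 71.02630216143365 F [-10.3  -0.4   8.2] w 0.004601436450500002 q [ -3.  38. -20. 115.  23.  32.  54.]
turn [-0.0011 -0.0096 -0.    ] shift(after turn) [-0.   1.5  0. ] shift(now) [-0.   1.5  0. ]
```

drive_tool:
  series: "0 0 0 10 0 0 1;0 0 0 20 0 0 1;0 0 0 0 0 -40 1;0 0 0 0 0 -45 1;0 0 0 0 0 -40 1"

```text
clock: 13.5
tool_pos: [556.1, 106.7, 198.1]
tool_rot: [[-0.999, -0.051, -0.003], [-0.051, 0.999, 0.001], [0.003, 0.001, -1.0]]
ft_force: [0.4, 0.5, -0.6]
grip_width: 0.007
grip_force: 0.0
```

drive_tool:
  series: "0 0 0 -10 -5 0 1;0 0 0 -35 -12 0 1;0 0 0 -40 -15 0 1;0 0 0 -40 -15 0 1;0 0 0 -15 -4 0 1"

```text
clock: 14.0
tool_pos: [702.2, 59.7, 194.4]
tool_rot: [[-0.999, -0.048, -0.002], [-0.048, 0.999, -0.001], [0.002, -0.001, -1.0]]
ft_force: [-0.5, 0.3, -0.9]
grip_width: 0.001
grip_force: 0.0
```

```bash
python3 where.py 22 35 135 0 0; python3 - <<'E'
from h import *
from bench import robot
c=robot.camera("scene");t=robot.camera("top")
for p in [(-10,35,150),(-84,3,115),(-84,165,115),(-78,35,138)]: print(p,((proj(c,wld(*p))-[260,150])*4).round())
cv2.imwrite("pics/p6.png",cv2.resize(c["img"][150:300,260:390,::-1],None,fx=4,fy=4,interpolation=cv2.INTER_CUBIC))
E
```

```text
14.0 cup [25.6 31.4] 194.398084835551 F [-0.5  0.3 -0.9] w 0.0013171148594397421 q [  5.  36. -24.  95.  18.  53.  67.]
turn [-0.0005 -0.0025 -0.0043] shift(after turn) [ 3.6  3.6 59.4] shift(now) [ 3.5  3.6 59.4]
(-10, 35, 150) [272. 352.]
(-84, 3, 115) [163. 367.]
(-84, 165, 115) [262. 223.]
(-78, 35, 138) [191. 323.]
```

View pics/p6.png

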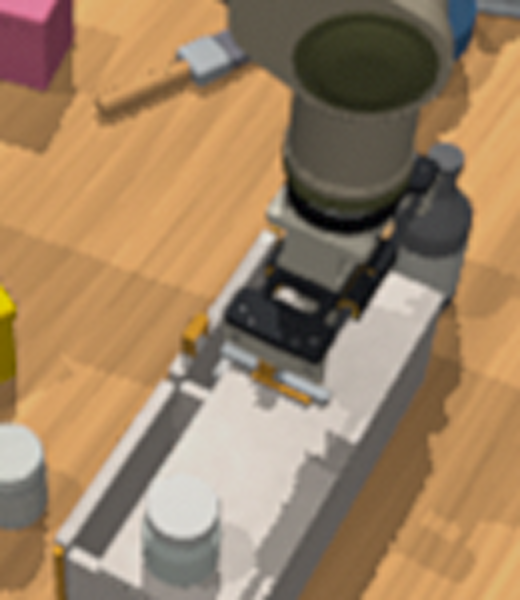

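The door is shut and flush with the fixed one, with the loop at crop (195,333) in front of the bolt at (265,375). The gripper is above and behind the stud, so I descend.

drive_tool:
  series: "0 0 -0.004 2 4 20 1;0 0 0 1.5 0 20 1;0 0 0 0 0 18 1;0 0 0 0 0 0 1"

```text
clock: 14.5
tool_pos: [692.2, 66.6, 135.0]
tool_rot: [[-0.998, -0.056, -0.009], [-0.056, 0.998, -0.0], [0.009, 0.0, -1.0]]
ft_force: [0.3, -0.6, 0.3]
grip_width: 0.004
grip_force: 0.0
```

```bash
python3 where.py -43.5 35 136 0 0
```

```text
14.5 cup [16.  38.8] 135.04859409535257 F [ 0.3 -0.6  0.3] w 0.004028820898115468 q [  4.  39. -23.  98.  20.  47.  65.]
turn [ 0.0001 -0.0085  0.0043] shift(after turn) [59.5 -3.8 -1. ] shift(now) [59.5 -3.5 -0.4]
```

drive_tool:
  series: "0 -0.008 0.004 8 -3.5 -1 1;0 0 0 9 0 0 1;0 0 0 9 0 0 1;0 0 0 9 0 0 1;0 0 0 9 0 0 1"

```text
clock: 15.0
tool_pos: [650.8, 60.6, 139.6]
tool_rot: [[-0.999, -0.051, 0.006], [-0.051, 0.999, 0.001], [-0.006, 0.001, -1.0]]
ft_force: [1.6, -1.3, 0.6]
grip_width: 0.008
grip_force: 0.9
```

```bash
python3 where.py -43.5 35 136 0 0
```

```text
15.0 cup [-25.7  34.9] 139.58045867815923 F [ 1.6 -1.3  0.6] w 0.008054005713356975 q [  5.  36. -23. 105.  20.  43.  64.]
turn [ 0.0007  0.0058 -0.001 ] shift(after turn) [17.8  0.1  3.6] shift(now) [17.8  0.   3.5]
```

drive_tool:
  series: "0 0.005 0 5 0 2 1;0 0 0 5 0 0.5 1;0 0 0 4 0 0 1;0 0 0 3 0 0 1;0 0 0 3 0 0 1"

```text
clock: 15.5
tool_pos: [636.1, 60.1, 136.5]
tool_rot: [[-0.999, -0.051, 0.009], [-0.051, 0.999, 0.003], [-0.009, 0.003, -1.0]]
ft_force: [24.2, 0.0, -17.6]
grip_width: 0.005
grip_force: 12.0
```

drive_tool:
  series: "0 0 0 2 0 0 1;0 0 0 0 0 0 1"

```text
clock: 15.7
tool_pos: [636.1, 60.1, 136.6]
tool_rot: [[-0.999, -0.05, 0.012], [-0.05, 0.999, 0.004], [-0.012, 0.004, -1.0]]
ft_force: [24.1, 0.6, -15.8]
grip_width: 0.003
grip_force: 11.8
```

```bash
python3 where.py -43.5 35 136 0 0
```

```text
15.7 cup [-40.4  35.2] 136.6330117549047 F [ 24.1   0.6 -15.8] w 0.0026932987028162963 q [  5.  35. -23. 107.  20.  41.  63.]
turn [ 0.0035  0.0122 -0.0015] shift(after turn) [ 3.1 -0.2  0.6] shift(now) [ 3.1 -0.2  0.6]
```

drive_tool:
  series: "0 0 0 -10 0 0 1;0 0 0 -15 0 0 1;0 0 0 0 0 -40 1;0 0 0 0 0 -45 1;0 0 0 0 0 -45 1"

```text
clock: 16.2
tool_pos: [653.1, 60.8, 266.7]
tool_rot: [[-0.999, -0.051, -0.004], [-0.051, 0.999, 0.001], [0.004, 0.001, -1.0]]
ft_force: [0.4, 0.4, 1.1]
grip_width: 0.005
grip_force: 0.0
```

drive_tool:
  series: "0 0 0 0 20 -40 1;0 0 0 10 40 -20 1;0 0 0 15 45 0 1;0 0 0 15 45 0 1;0 0 0 0 0 0 1"

```text
clock: 16.7
tool_pos: [602.4, 216.2, 326.7]
tool_rot: [[-0.998, -0.061, -0.003], [-0.061, 0.998, 0.004], [0.003, 0.004, -1.0]]
ft_force: [0.6, 0.2, 0.6]
grip_width: 0.006
grip_force: 0.0
```

```bash
python3 - <<'E'
from h import *
from bench import robot
s=robot.sense();print(s["clock"],cup(s["tool_pos"]),s["tool_pos"][2],s["ft_force"])
c=robot.camera("scene");t=robot.camera("top");pickle.dump((c,t),open("end.pkl","wb"))
for p in [(-58,35,150),(-98,35,124),(-78,35,138)]: print(p,((proj(c,wld(*p))-[250,150])*3).round(),((proj(t,wld(*p))-[225,115])*3+[395,0]).round())
a=cv2.resize(c["img"][150:340,250:380,::-1],None,fx=3,fy=3,interpolation=2);b=cv2.resize(t["img"][115:240,225:355,::-1],None,fx=3,fy=3,interpolation=2)
o=np.zeros((570,790,3),np.uint8);o[:,:390]=a;o[:375,395:785]=b;cv2.imwrite("pics/p7.png",o)
E
```

```text
16.7 [-65.94231832 192.87097013] 326.71719801649954 [0.59761881 0.20335161 0.56725519]
(-58, 35, 150) [191. 244.] [588. 151.]
(-98, 35, 124) [156. 242.] [589. 196.]
(-78, 35, 138) [173. 243.] [588. 173.]
```

View pics/p7.png

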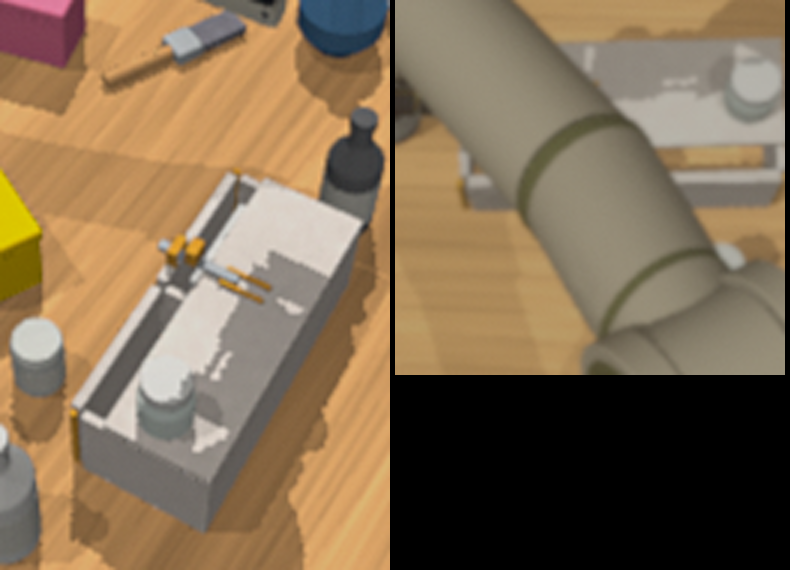

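The door is shut and flush. The bolt block is at crop (193,247) and its end sticks out through the loop at (163,246). That is full travel, since it held firm against 24 N. The can, jar, softener and brush are where they were, so I hand in.

```bash
python3 -c "
from bench import robot
print(robot.hand_in())"
```

```text
the job is handed in; nothing more can be done
None
```

The tub is fully in the bay, the door is shut over it and the bolt is at its stop through the loop; I handed the job in at about 17 s (limit 72 s), and the hand-in gave no verdict.

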